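# Press down a brass counter rule and park the pressing block

### The job

Bed down the new brass rule on the cushioned board: take the pressing block by its handle, set both skids on the rule at the red end, in line with it, and sweep to the other end in one pass without lifting, pressing steadily with about 8 N (never over 20 N) so that the skids cover the whole length. Then park the block astride the middle of the wooden rail, set down rather than dropped. Leave the book, jar, hoop and spool where they are.

Things in the scene. Friction and masses are not known exactly. Their poses are not given: they have to be found in the camera images.
- press_block: Pressing block, loose, 0.25 kg: two white skids 90 long (its x), 11 wide, 24 high, 60 over their outer faces, 38 clear between them (open at the ends and below), under a blue plate 90 x 60 x 12. Pale wooden handle on the centre of the plate, 40 (x) by 28 (y), from 36 to 86 above the soles. Origin: centre of the underside, level with the soles; z up. Same after a half turn.
- platen: Pale platen 330 x 120 with a ticked brass rule 260 (x) x 80 (y), 3 thick, on top. Origin: centre of the brass top, 52 above the counter unloaded; x runs along the rule from the red end (-x; red band on the wood beyond the brass) to the plain end. On a black cushion: stays level, sinks about 0.83 mm per N (up to 20) and springs back. Fixed dark base 350 x 140 x 12.
- perch: Parking rail, fixed: pale wooden bar 240 long (its x), 24 wide, flat top at 90 and underside at 66 above the counter, on two dark 20 x 20 posts at x = -105 and 105 and a base 240 x 90 x 12. Origin: centre of the base's underside. A block parked astride has a skid on either side of the bar and its plate resting on it, soles 66 above the counter.
- book: Bystander: closed coral-orange book 130 x 180 x 24, lying flat. Origin: centre of its underside.
- button_jar: Bystander: amber jar with steel lid, 68 across, 85 high. Origin: centre of its underside.
- hoop: Bystander: wooden embroidery hoop lying flat, 130 outside, 12 high. Origin: centre of its underside.
- spool: Bystander: upright green spool, 52 across, 58 high. Origin: centre of its underside.
Things that resemble listed ones, but are neither listed nor needed, are in the scene too. What is shaped like the press_block but turquoise is not meant.

How it is judged:
On the way, in this order (a step that is already met when the one before it is completed fails the run):
1. the block presses the rule's red end (centre of the block 65 to 140 mm on the red side of the rule's middle) with 4 to 15 N, in line within 0.15 rad and 13 mm (x of press_block in the frame of platen between -0.14 and -0.065 m and y of press_block in the frame of platen between -0.013 and 0.013 m and contact force between press_block and platen between 4 and 15 N and angle between the x axis of press_block and the x axis of platen, either way round below 0.15 rad), for 0.1 s.
2. same pressure, centre 30 to 55 mm on the red side of the middle (x of press_block in the frame of platen between -0.055 and -0.03 m and y of press_block in the frame of platen between -0.013 and 0.013 m and contact force between press_block and platen between 4 and 15 N and angle between the x axis of press_block and the x axis of platen, either way round below 0.15 rad), for 0.1 s.
3. same pressure, within 12 mm of the middle (x of press_block in the frame of platen between -0.012 and 0.012 m and y of press_block in the frame of platen between -0.013 and 0.013 m and contact force between press_block and platen between 4 and 15 N and angle between the x axis of press_block and the x axis of platen, either way round below 0.15 rad), for 0.1 s.
4. same pressure, 30 to 55 mm beyond the middle (x of press_block in the frame of platen between 0.03 and 0.055 m and y of press_block in the frame of platen between -0.013 and 0.013 m and contact force between press_block and platen between 4 and 15 N and angle between the x axis of press_block and the x axis of platen, either way round below 0.15 rad), for 0.1 s.
5. same pressure at the plain end, 65 to 140 mm beyond the middle (x of press_block in the frame of platen between 0.065 and 0.14 m and y of press_block in the frame of platen between -0.013 and 0.013 m and contact force between press_block and platen between 4 and 15 N and angle between the x axis of press_block and the x axis of platen, either way round below 0.15 rad), for 0.1 s.
At the end, for the whole second after the job is handed in: The released block rests level and still astride the rail's bar, lengthwise along it: bridge plate on the bar (soles 62 to 70 mm above the counter), tilt under 0.08 rad, aligned within 0.22 rad, centre within 70 mm of the bar's middle along it and 12 mm across (x of press_block in the frame of perch between -0.07 and 0.07 m and y of press_block in the frame of perch between -0.012 and 0.012 m and z of press_block in the frame of perch between 0.062 and 0.07 m and angle between press_block's own z axis and vertical below 0.08 rad and angle between the x axis of press_block and the x axis of perch, either way round below 0.22 rad and linear speed of press_block below 0.02 m/s and contact force between press_block and perch above 0.5 N and contact force between press_block and the fingers below 0.1 N); the robot touches nothing.
It fails at once if the block presses on the rule with more than 20 N (contact force between press_block and platen above 20 N).
It fails at once if the block is lifted 5 to 20 mm off the rule on its middle part (within 55 mm of the middle) (x of press_block in the frame of platen between -0.055 and 0.055 m and y of press_block in the frame of platen between -0.02 and 0.02 m and z of press_block in the frame of platen between 0.005 and 0.02 m).
It fails at once if the block is dropped onto the rail (faster than 0.45 m/s just above it) (horizontal distance between press_block and perch below 0.07 m and z of press_block in the frame of perch between 0.064 and 0.1 m and linear speed of press_block above 0.45 m/s).
It fails at once if the book, jar, hoop or spool is moved by more than 30 mm (distance of any of book, button_jar, hoop, spool from where it was at the start of the episode above 0.03 m).
It also fails if it takes over 61 s, if anything falls off the work surface, if the arm or the gripper's body presses on something with over 40 N, if the wrist force passes 120 N, or if a joint passes its speed limit or range.

### The arm

A 6-joint arm with a two-finger parallel gripper is mounted at the origin on the work surface. World frame = base frame: x ahead of the robot, y to its left, z up, the work surface at z = 0. Lengths are in m, angles in rad, forces in N, time in s.
With the tool pointing down it reaches from about 0.35 to 0.775 m from the base axis. Payload 7.3 kg.
Tool frame: the origin (TCP) lies at the centre of the arm's flange, where the gripper is bolted on; the fingertips stand 178 mm ahead of it and the grasp point (between the pads) lies 159 mm ahead of it; z points along the fingers, y is the line along which they close (so a half turn about z gives the same grasp; the last joint's range is limited). The gripper opens to 92 mm and grips with 3 to 60 N. Pads are 19 mm wide; open, the fingers measure 130 mm over their backs; the gripper's body (75 mm by 190 mm) begins 47 mm behind the grasp point.
Start: joints at [-1.255, 0.342, 1.524, -0, 1.275, -0.146], TCP at [0.234, -0.47, 0.405] pointing down, gripper open.
Joint ranges: [-2.53, 2.53], [-0.77, 2.02], [0.04, 2.7], [-1, 4.14], [0.28, 2.66], [-3.11, 3.11]. Speed limits (rad/s): [2.57, 2.57, 3.14, 3.14, 3.14, 3.14].

### API

Orientations are given as [roll, pitch, yaw] about the fixed x, y, z axes, in that order (R = Rz(yaw) Ry(pitch) Rx(roll)).
In Python, from cell import telemetry, vision, ticket gives the robot as it stands.
- The arm moves only by the shell command python3 -m crank 'ROWS' [FORCE]. ROWS is JSON, a list of rows, each a list of 5 numbers: the gripper command: -1 is shut, 1 is fully open, values between are in proportion, then the shift along the tool's x, y, z in mm, then the turn about the tool's z in rad. In form: [[fingers, dx, dy, dz, roll], ...]. A call has 1 to 12 rows; each row is the pose to reach, as a shift and turn from the pose commanded when the call began, along the tool's axes at that moment; what a row does not reach only later rows make up. A row lasts 1/12 s, in which the tool goes at most 41.7 mm and 7.16 degrees, less where a joint would pass 70% of its speed; a pose out of reach is approached as far as the arm can. A call with a gripper value outside its range is refused whole. The fingers move at their own pace and stop on an object; FORCE is the grip in N (left out, the last holds). Time passes only in rows, so rows that repeat a pose let the fingers close. It gives the time, the measured TCP pose, the force, the opening and the grip force at its end, in the units of the state.
- telemetry.observe(): the state, without advancing time (a new reading comes with each control period).
- vision.read_camera(name): name is "scene" or "top"; returns (picture, depth): 400x640x3 uint8, red, green, blue; 400x640 float32, m along the optical axis (not along the pixel's ray), 0 where there is no reading.
- vision.get_calibration(name): a dict with "camera_matrix" (3x3 intrinsics, pixels), "rvec" (rotation vector, rad) and "tvec" (3), from world to camera coordinates, as OpenCV has them. Camera axes: x right, y down, z forward; pixel columns grow to the right and rows downward; lengths in m; the calibration is good to about 2 mm. A picture is of the moment at which its call begins. get_calibration takes no time and is no camera call.
- ticket.hand_in(): hands the job in; it is judged then, once.
The state is a dict: "time": time; "qpos": joint angles; "qvel": joint speeds; "joint_efforts": joint torques, N m; "tool_pos": TCP position; "tool_rot": TCP orientation; "contact_force": force on the tool from outside, world axes, zero at the start; "torque": the same for the moment, N m; "opening": finger opening in m; "grip_force": force on a finger pad.
Only numpy, scipy, OpenCV 4.12 (cv2) and the standard library are available. Lean on these libraries where they do the work, as an engineer would, in place of code of your own. Each camera call takes 0.05 s, during which the arm holds its last target. There are 200 camera calls.

## Working session

There is one attempt and no reset: what is moved stays moved. The work goes in short steps, Python scripts to look and compute and a shell command to move; the robot and the scene stay as the last step left them, time stands still between calls to the robot, and variables do not carry over. Pictures are saved under pics/ and viewed, at most 10 in all, crops included, and the job is handed in when it is done.

```bash
ls; mkdir -p pics; cat > h.py <<'E'
import numpy as np, cv2
from cell import telemetry, vision, ticket
def cam(n):
    im,d=vision.read_camera(n); c=vision.get_calibration(n)
    K=np.array(c["camera_matrix"]);R=cv2.Rodrigues(np.array(c["rvec"],float))[0];t=np.array(c["tvec"],float).ravel()
    return im,d,K,R,t
def cloud(d,K,R,t):
    v,u=np.mgrid[:d.shape[0],:d.shape[1]]
    p=np.stack([(u-K[0,2])/K[0,0]*d,(v-K[1,2])/K[1,1]*d,d],-1)
    return (p-t)@R
E
python3 - <<'E'
from h import *
for n in("scene","top"):
    im,d,K,R,t=cam(n); cv2.imwrite(f"pics/{n}0.png",im[...,::-1]); np.savez(f"{n}0.npz",im=im,d=d,K=K,R=R,t=t); print(n,-R.T@t,K[0,0])
print(telemetry.observe())
E
```

```text
pics
scene [1.30547071 0.00526828 1.13159217] 392.88103100344125
top [0.50488723 0.02940304 1.30408803] 395.14405240149046
{'time': 0.1, 'qpos': array([-1.25499347e+00,  3.42655363e-01,  1.52487926e+00,  1.43677262e-05,
        1.27538317e+00, -1.46017647e-01]), 'qvel': array([-0.00073437, -0.00098086, -0.00172321, -0.00154893,  0.00021783,
       -0.00169406]), 'joint_efforts': array([ 2.45959767e-03, -4.32002628e+01, -2.44694245e+01,  7.19925016e-02,
        5.26732416e-02, -4.73030127e-05]), 'tool_pos': array([ 0.23390929, -0.46989521,  0.40412783]), 'tool_rot': array([-3.14028361e+00, -2.06400501e-04,  4.61816175e-01]), 'contact_force': array([ 0.82736489, -0.38853524,  0.78956312]), 'torque': array([-0.0297846, -0.0437366, -0.0013282]), 'grip_force': 0.0, 'opening': 0.09207034261235042}
```

View pics/top0.png

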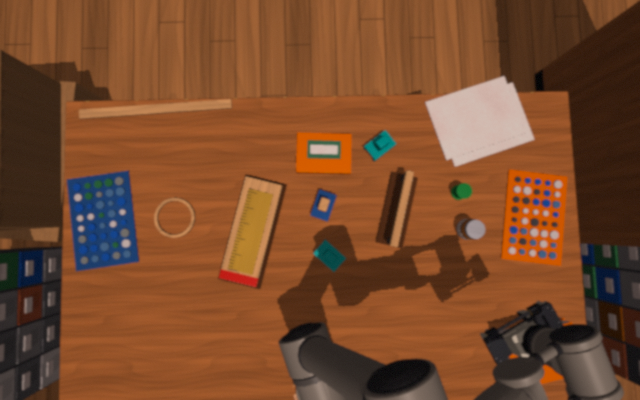

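View pics/scene0.png

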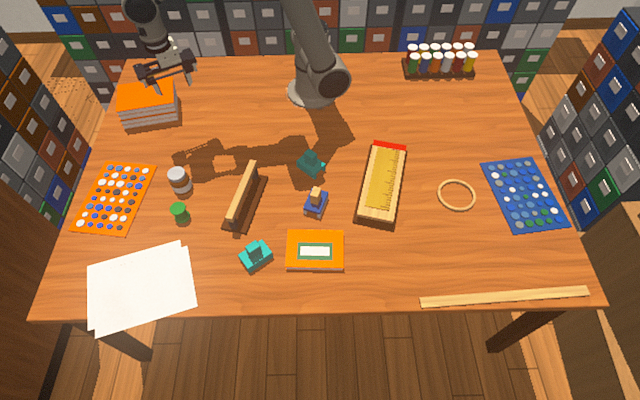

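Top view: the blue block with a pale handle is at (323,205). Turquoise lookalikes sit at (380,145) and (328,256) and are not meant. The platen is at (252,232) with its red end at (240,279), the rail at (397,208), the book at (324,153), the jar at (473,229), the spool at (461,190) and the hoop at (174,218). Next I measure and crop the block.

```bash
cat > meas.py <<'E'
from h import *
def rect(P,name):
    P=P.astype(np.float32)
    for tr in range(2):
        c,s,a=cv2.minAreaRect(P*1000)
        m=np.median(P,0); 
    if s[0]<s[1]: s=(s[1],s[0]);a+=90
    print(name,len(P),"c",np.round(c,1),"size",np.round(s,1),"long-axis deg",round((a+90)%180-90,2))
def inbox(shape,x0,x1,y0,y1):
    m=np.zeros(shape,bool);m[y0:y1,x0:x1]=1;return m
E
python3 - <<'E'
from meas import *
for n in("top","scene"):
    z=np.load(n+"0.npz");im,d=z["im"],z["d"];P=cloud(d,z["K"],z["R"],z["t"])
    hsv=cv2.cvtColor(im,cv2.COLOR_RGB2HSV);H,S,V=[hsv[...,i].astype(int) for i in range(3)]
    X,Y,Z=P[...,0],P[...,1],P[...,2]
    b=dict(top=[(305,342,183,226),(215,290,170,292),(375,418,160,250)],scene=[(298,334,182,222),(350,412,135,232),(215,272,155,238)])[n]
    B=inbox(H.shape,*b[0]);blue=B&(H>100)&(H<125)&(S>110)&(V>60)
    rect(P[blue&(Z>.03)&(Z<.044)][:,:2],n+" blue"); print(np.median(Z[blue]))
    ha=B&(Z>.078)&(Z<.095); rect(P[ha][:,:2],n+" handle z%.3f"%np.median(Z[ha]))
    L=inbox(H.shape,*b[1]);br=L&(H>18)&(H<32)&(S>150)&(Z>.045)&(Z<.06)
    rect(P[br][:,:2],n+" brass z%.4f"%np.median(Z[br]))
    al=L&(Z>.042)&(Z<.062); rect(P[al][:,:2],n+" platen")
    red=L&((H<6)|(H>174))&(S>180)&(Z>.04); rect(P[red][:,:2],n+" red z%.4f"%np.median(Z[red]))
    pe=inbox(H.shape,*b[2])&(Z>.082)&(Z<.1); rect(P[pe][:,:2],n+" bar z%.4f"%np.median(Z[pe]))
    if n=="scene": cv2.imwrite("pics/crop.png",cv2.resize(im[140:280,200:350,::-1],None,fx=4,fy=4,interpolation=2))
E
```

```text
top blue 266 c [578.1   1.2] size [84.9 54. ] long-axis deg -20.28
0.03621859492446023
top handle z0.086 116 c [576.8   2.1] size [39.3 27.4] long-axis deg -20.47
top brass z0.0519 547 c [500.5 231.4] size [248.5  68.7] long-axis deg -15.96
top platen 4012 c [500.4 234.2] size [330.1 121.2] long-axis deg -15.5
top red z0.0495 346 c [399.5 167. ] size [335.1  88.8] long-axis deg -67.4
top bar z0.0902 629 c [ 557.1 -239.8] size [239.7  25.5] long-axis deg -15.02
scene blue 109 c [577.3   4.5] size [85.1 57. ] long-axis deg -19.84
0.03700006340730823
scene handle z0.086 99 c [577.1   2.3] size [39.8 28.4] long-axis deg -23.18
scene brass z0.0531 1417 c [500.1 235.9] size [263.  81.] long-axis deg -15.42
scene platen 2764 c [499.6 234.4] size [334.9 120. ] long-axis deg -15.42
scene red z0.0508 141 c [825.3 143.3] size [999.2 114.9] long-axis deg -15.82
scene bar z0.0907 499 c [ 557.5 -238.7] size [238.1  26.2] long-axis deg -14.46
```

View pics/crop.png

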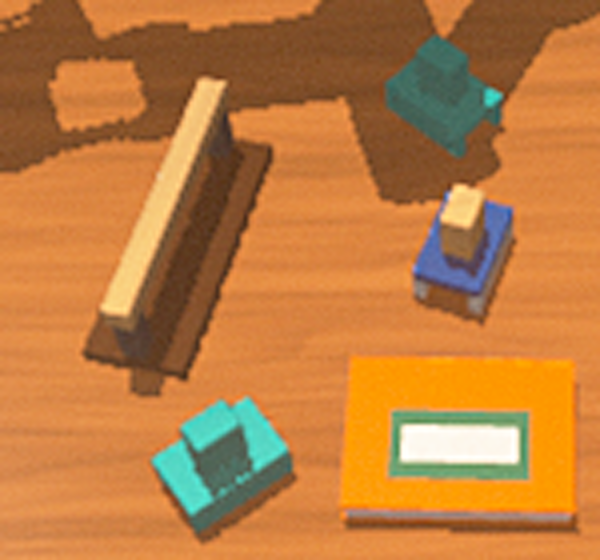

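The crop confirms the plain blue block with white skids and a pale handle at (323,205) in the top view. The turquoise ones are out. Both views agree on block (577,2) at −20.3°, platen (500,234.5) at −15.5° and bar (557,−239) at −15°. The measured sizes match those given.

```bash
cat > go.py <<'E'
import sys
from h import *
from scipy.spatial.transform import Rotation as Ro
# go.py x y z(mm, TCP) yaw(deg): shift in tool axes from the measured pose
s=telemetry.observe(); x,y,z,yaw=map(float,sys.argv[1:5])
R=Ro.from_euler("xyz",s["tool_rot"]).as_matrix()
d=R.T@(np.array([x,y,z])-1000*s["tool_pos"])
t=(s["tool_rot"][2]-np.radians(yaw)+np.pi)%(2*np.pi)-np.pi
print("t",round(s["time"],2),"d",np.round(d,1),"turn",round(t,3),"pos",np.round(1000*s["tool_pos"],1),"rot",np.round(s["tool_rot"],3),"F",np.round(s["contact_force"],2),"open",round(s["opening"],4),"grip",round(s["grip_force"],1))
E
python3 go.py 577 2 300 -20.3
```

```text
t 0.1 d [ 517.4 -269.5  104.6] turn 0.816 pos [ 233.9 -469.9  404.1] rot [-3.14  -0.     0.462] F [ 0.83 -0.39  0.79] open 0.0921 grip 0.0
```

```bash
python3 -m crank '[[1,517,-270,105,0.816],[1,517,-270,105,0.816],[1,517,-270,105,0.816],[1,517,-270,105,0.816],[1,517,-270,105,0.816],[1,517,-270,105,0.816],[1,517,-270,105,0.816],[1,517,-270,105,0.816],[1,517,-270,105,0.816],[1,517,-270,105,0.816],[1,517,-270,105,0.816],[1,517,-270,105,0.816]]' 30; python3 go.py 577 2 300 -20.3
```

```text
time: 1.1
tool_pos: [0.5071, -0.0932, 0.3207]
tool_rot: [3.141, 0.0, -0.354]
contact_force: [-0.3, -1.6, -0.5]
opening: 0.0919
grip_force: 0.0
t 1.1 d [  32.5 -113.5   20.7] turn 0.0 pos [507.1 -93.2 320.7] rot [ 3.141  0.    -0.354] F [-0.29 -1.62 -0.49] open 0.0919 grip 0.0
```

```bash
python3 -m crank '[[1,32,-113,20,0],[1,32,-113,20,0],[1,32,-113,20,0],[1,32,-113,20,0],[1,32,-113,20,0],[1,32,-113,20,0]]'; python3 go.py 577 2 221 -20.3; python3 - <<'E'
from meas import *
for n in("top","scene"):
    im,d,K,R,t=cam(n);P=cloud(d,K,R,t);Z=P[...,2]
    b=dict(top=(305,342,183,226),scene=(298,334,182,222))[n]
    B=inbox(Z.shape,*b);ha=B&(Z>.07)&(Z<.095);rect(P[ha][:,:2],n)
E
```

```text
time: 1.6
tool_pos: [0.5753, -0.0003, 0.3008]
tool_rot: [3.141, 0.001, -0.353]
contact_force: [-0.5, -0.4, 1.0]
opening: 0.0918
grip_force: 0.0
t 1.6 d [ 0.9 -2.8 79.8] turn 0.001 pos [ 5.753e+02 -3.000e-01  3.008e+02] rot [ 3.141e+00  1.000e-03 -3.530e-01] F [-0.46 -0.4   1.01] open 0.0918 grip 0.0
top 0 c [0. 0.] size [0. 0.] long-axis deg 0.0
scene 117 c [577.6   2.3] size [40.4 28.8] long-axis deg -19.42
  return _methods._mean(a, axis=axis, dtype=dtype,
  ret = um.true_divide(
```

```bash
python3 -m crank '[[1,1,-2,25,0],[1,1,-2,50,0],[1,1,-2,70,0],[1,1,-2,79,0],[1,1,-2,79,0],[1,1,-2,79,0],[-1,1,-2,79,0],[-1,1,-2,79,0],[-1,1,-2,79,0],[-1,1,-2,79,0],[-1,1,-2,79,0],[-1,1,-2,79,0]]' 40; python3 -m crank '[[-1,0,0,0,0],[-1,0,0,0,0],[-1,0,0,0,0],[-1,0,0,0,0],[-1,0,0,0,0],[-1,0,0,0,0]]'; python3 go.py 577 2 221 -20.3
```

```text
time: 2.7
tool_pos: [0.5773, 0.0013, 0.2226]
tool_rot: [-3.142, -0.001, -0.354]
contact_force: [-0.8, -0.1, -0.6]
opening: 0.0562
grip_force: 0.0
time: 3.2
tool_pos: [0.5773, 0.0013, 0.2223]
tool_rot: [-3.142, -0.0, -0.354]
contact_force: [-0.4, 0.5, -0.4]
opening: 0.0276
grip_force: 40.0
t 3.2 d [-0.5 -0.5  1.3] turn 0.0 pos [577.3   1.3 222.3] rot [-3.142 -0.    -0.354] F [-0.41  0.45 -0.45] open 0.0276 grip 40.0
```

```bash
python3 -m crank '[[-1,0,0,-20,0],[-1,0,0,-50,0],[-1,0,0,-80,0],[-1,0,0,-85,0],[-1,0,0,-85,0],[-1,0,0,-85,0]]'; python3 go.py 415 258 307 -15.5; 
```

```text
time: 3.7
tool_pos: [0.5768, 0.0013, 0.3064]
tool_rot: [3.141, 0.001, -0.354]
contact_force: [-0.4, 0.4, -3.1]
opening: 0.028
grip_force: 40.0
t 3.7 d [-240.8 -184.6   -0.4] turn -0.084 pos [576.8   1.3 306.4] rot [ 3.141e+00  1.000e-03 -3.540e-01] F [-0.43  0.38 -3.14] open 0.028 grip 40.0
```

```bash
python3 -m crank '[[-1,-30,-23,0,-0.02],[-1,-60,-46,0,-0.05],[-1,-90,-69,0,-0.084],[-1,-120,-92,0,-0.084],[-1,-150,-115,0,-0.084],[-1,-180,-138,0,-0.084],[-1,-210,-161,0,-0.084],[-1,-235,-180,0,-0.084],[-1,-241,-185,0,-0.084],[-1,-241,-185,0,-0.084],[-1,-241,-185,0,-0.084],[-1,-241,-185,0,-0.084]]'; python3 go.py 415 258 276 -15.5; python3 - <<'E'
from meas import *
for n in("top","scene"):
    im,d,K,R,t=cam(n);P=cloud(d,K,R,t);cv2.imwrite(f"pics/{n}1.png",im[...,::-1])
    hsv=cv2.cvtColor(im,cv2.COLOR_RGB2HSV);H,S,V=[hsv[...,i].astype(int) for i in range(3)]
    Z=P[...,2];b=dict(top=(215,290,170,292),scene=(345,415,100,232))[n];L=inbox(Z.shape,*b)
    al=L&(Z>.043)&(Z<.06)&(P[...,0]>.5);rect(P[al][:,:2],n+" platen far part")
    m=L&(H>100)&(H<125)&(S>110)&(Z>.11)&(Z<.14)
    if m.sum()>20: rect(P[m][:,:2],n+" plate z%.4f"%np.median(Z[m]))
    if n=="scene": cv2.imwrite("pics/c1.png",cv2.resize(im[80:240,330:430,::-1],None,fx=4,fy=3.7,interpolation=2))
E
```

```text
time: 4.7
tool_pos: [0.4159, 0.2574, 0.3065]
tool_rot: [3.14, 0.001, -0.271]
contact_force: [-0.2, -0.3, -2.0]
opening: 0.0273
grip_force: 40.0
t 4.7 d [-1.  -0.3 30.5] turn -0.001 pos [415.9 257.4 306.5] rot [ 3.14e+00  1.00e-03 -2.71e-01] F [-0.19 -0.28 -2.04] open 0.0273 grip 40.0
top platen far part 1967 c [573.  213.9] size [179.4 120.5] long-axis deg -15.63
top plate z0.1206 98 c [446.3 245.8] size [52.4 19.4] long-axis deg 73.02
scene platen far part 1534 c [574.1 213.8] size [180.4 120. ] long-axis deg -15.42
```

View pics/c1.png

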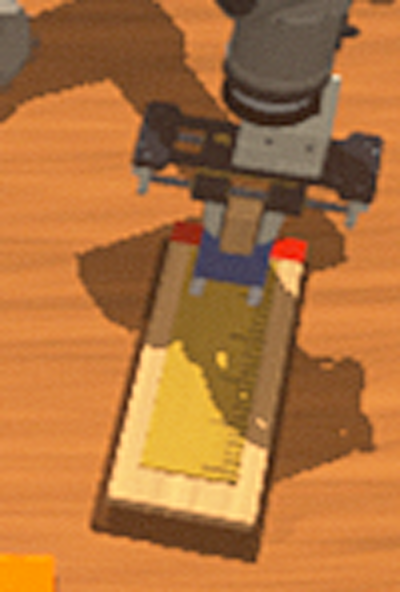

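The block hangs level above the red end, in line with the rule (crop, about (230,255)). Descending gently.

```bash
python3 -m crank '[[-1,-1,0,15,0],[-1,-1,0,26,0],[-1,-1,0,30,0],[-1,-1,0,32,0],[-1,-1,0,34,0],[-1,-1,0,36,0],[-1,-1,0,38,0],[-1,-1,0,38,0],[-1,-1,0,38,0],[-1,-1,0,38,0],[-1,-1,0,38,0]]'; python3 go.py 585 211 268 -15.5;python3 - <<'E'
from meas import *
for n in("top","scene"):
    im,d,K,R,t=cam(n);P=cloud(d,K,R,t)
    Z=P[...,2];b=dict(top=(215,290,170,292),scene=(345,415,100,232))[n];L=inbox(Z.shape,*b)
    al=L&(Z>.034)&(Z<.058)&(P[...,0]>.5);print(n,"z",np.percentile(Z[al],[5,25,50,75]).round(4))
s=telemetry.observe();print(s["contact_force"])
E
```

```text
time: 5.72
tool_pos: [0.4146, 0.2586, 0.2697]
tool_rot: [-3.141, -0.001, -0.27]
contact_force: [0.5, -1.6, 3.3]
opening: 0.0279
grip_force: 40.0
t 5.72 d [176.9   0.5   2. ] turn 0.001 pos [414.6 258.6 269.7] rot [-3.141e+00 -1.000e-03 -2.700e-01] F [ 0.49 -1.59  3.26] open 0.0279 grip 40.0
top z [0.041  0.0439 0.0459 0.048 ]
scene z [0.0419 0.045  0.0471 0.0489]
[ 1.55245602 -3.05187909  3.22771044]
```

```bash
python3 -m crank '[[-1,0,0,1,0],[-1,0,0,2,0],[-1,0,0,2,0],[-1,5,0,2,0],[-1,11,0,2,0],[-1,17,0,2,0],[-1,23,0,2,0],[-1,29,0,2,0],[-1,35,0,2,0],[-1,40,0,2,0],[-1,40,0,2,0],[-1,40,0,2,0]]'; python3 go.py 585 211 268 -15.5
```

```text
time: 6.82
tool_pos: [0.453, 0.2483, 0.2675]
tool_rot: [-3.141, 0.0, -0.271]
contact_force: [-1.2, -0.4, 5.6]
opening: 0.0276
grip_force: 40.0
t 6.82 d [137.2   0.6  -0.5] turn -0.0 pos [453.  248.3 267.5] rot [-3.141  0.    -0.271] F [-1.21 -0.38  5.62] open 0.0276 grip 40.0
```

```bash
python3 -m crank '[[-1,6,0,0,0],[-1,12,0,0,0],[-1,18,0,0,0],[-1,24,0,0,0],[-1,30,0,0,0],[-1,36,0,0,0],[-1,42,0,0,0],[-1,48,0,0,0],[-1,54,0,0,0],[-1,60,0,0,0],[-1,65,0,0,0],[-1,65,0,0,0]]'; python3 go.py 585 211 268 -15.5
```

```text
time: 7.82
tool_pos: [0.5158, 0.231, 0.2674]
tool_rot: [-3.141, 0.0, -0.271]
contact_force: [-0.2, -0.5, 6.5]
opening: 0.0277
grip_force: 40.0
t 7.82 d [72.   0.8 -0.6] turn -0.0 pos [515.8 231.  267.4] rot [-3.141  0.    -0.271] F [-0.23 -0.47  6.49] open 0.0277 grip 40.0
```

```bash
python3 -m crank '[[-1,6,0,0,0],[-1,12,0,0,0],[-1,18,0,0,0],[-1,24,0,0,0],[-1,30,0,0,0],[-1,37,0,0,0],[-1,44,0,0,0],[-1,51,0,0,0],[-1,58,1,0,0],[-1,66,1,0,0],[-1,73,1,0,0],[-1,73,1,0,0]]'; python3 -m crank '[[-1,2,0,0,0],[-1,2,0,0,0],[-1,2,0,0,0],[-1,2,0,0,0]]'; python3 go.py 557 -239 355 -15
```

```text
time: 8.82
tool_pos: [0.5863, 0.2105, 0.2675]
tool_rot: [-3.14, -0.0, -0.271]
contact_force: [1.1, -0.9, 6.7]
opening: 0.0277
grip_force: 40.0
time: 9.15
tool_pos: [0.5872, 0.2103, 0.2675]
tool_rot: [-3.141, 0.001, -0.27]
contact_force: [-2.6, 0.8, 6.7]
opening: 0.0279
grip_force: 40.0
t 9.15 d [ 90.7 441.  -88. ] turn -0.008 pos [587.2 210.3 267.5] rot [-3.141e+00  1.000e-03 -2.700e-01] F [-2.58  0.81  6.66] open 0.0279 grip 40.0
```

```bash
python3 -m crank '[[-1,0,0,-8,0],[-1,0,0,-25,0],[-1,0,0,-50,0],[-1,0,0,-75,0],[-1,0,0,-88,0],[-1,0,0,-88,0],[-1,0,0,-88,0]]'; python3 -m crank '[[-1,8,37,0,0],[-1,16,75,0,0],[-1,23,112,0,0],[-1,31,150,0,0],[-1,39,187,0,0],[-1,46,225,0,0],[-1,54,262,0,0],[-1,62,300,0,0],[-1,69,337,0,0],[-1,77,375,0,0],[-1,85,412,0,-0.008],[-1,91,441,0,-0.008]]';python3 -m crank '[[-1,0,0,0,0],[-1,0,0,0,0],[-1,0,0,0,0],[-1,0,0,0,0]]'; python3 go.py 557 -239 355 -15
python3 - <<'E'
from meas import *
for n in("top","scene"):
    im,d,K,R,t=cam(n);P=cloud(d,K,R,t)
    hsv=cv2.cvtColor(im,cv2.COLOR_RGB2HSV);H,S,V=[hsv[...,i].astype(int) for i in range(3)]
    X,Y,Z=[P[...,i] for i in range(3)];L=(abs(X-.557)<.17)&(abs(Y+.239)<.13)
    m=L&(Z>.08)&(Z<.1);rect(P[m][:,:2],n+" bar")
    m=L&(H>100)&(H<125)&(S>110)&(Z>.15)&(Z<.185)
    if m.sum()>20: rect(P[m][:,:2],n+" plate z%.4f"%np.median(Z[m]))
    if n=="scene": cv2.imwrite("pics/c2.png",cv2.resize(im[90:250,190:300,::-1],None,fx=4,fy=3.7,interpolation=2))
E
```

```text
time: 9.73
tool_pos: [0.5874, 0.2098, 0.355]
tool_rot: [-3.141, 0.0, -0.27]
contact_force: [-0.2, -0.9, -3.1]
opening: 0.0278
grip_force: 40.0
time: 10.73
tool_pos: [0.5567, -0.2423, 0.3529]
tool_rot: [-3.141, 0.004, -0.263]
contact_force: [0.0, -0.5, -1.8]
opening: 0.0277
grip_force: 40.0
time: 11.07
tool_pos: [0.5576, -0.2384, 0.3543]
tool_rot: [-3.141, 0.002, -0.261]
contact_force: [1.1, 1.1, -1.5]
opening: 0.0279
grip_force: 40.0
t 11.07 d [-0.4  0.7 -0.7] turn 0.001 pos [ 557.6 -238.4  354.3] rot [-3.141e+00  2.000e-03 -2.610e-01] F [ 1.11  1.12 -1.54] open 0.0279 grip 40.0
top bar 204 c [ 568.3 -242.3] size [217.8  25.1] long-axis deg -14.96
top plate z0.1683 34 c [ 526.3 -212.9] size [23.8 11.4] long-axis deg 74.09
scene bar 282 c [ 564.  -241.8] size [226.9  27.4] long-axis deg -14.81
```

View pics/c2.png

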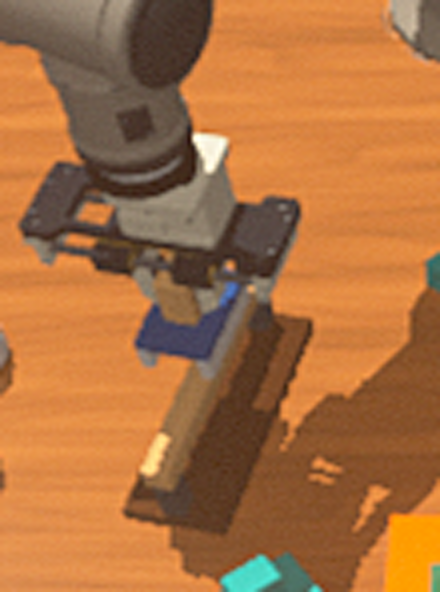

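The block is level and astride above the bar, with skids at about (148,355) and (210,365) either side of it. Lowering.

```bash
python3 -m crank '[[-1,0,0,15,0],[-1,0,0,30,0],[-1,0,0,40,0],[-1,0,0,48,0],[-1,0,0,54,0],[-1,0,0,58,0],[-1,0,0,61,0],[-1,0,0,63,0],[-1,0,0,64,0],[-1,0,0,65,0],[-1,0,0,65,0],[-1,0,0,65,0]]'; python3 go.py 557 -239 288 -15
```

```text
time: 12.17
tool_pos: [0.5576, -0.2398, 0.2906]
tool_rot: [3.141, -0.0, -0.262]
contact_force: [0.5, 0.3, -2.0]
opening: 0.0277
grip_force: 40.0
t 12.17 d [-0.8 -0.6  2.6] turn -0.0 pos [ 557.6 -239.8  290.6] rot [ 3.141 -0.    -0.262] F [ 0.55  0.32 -2.04] open 0.0277 grip 40.0
```

```bash
python3 -m crank '[[-1,0,0,0.5,0],[-1,0,0,1,0],[-1,0,0,1.5,0],[-1,0,0,2,0],[-1,0,0,2.5,0],[-1,0,0,2.5,0],[-1,0,0,2.5,0]]'; python3 go.py 557 -239 288 -15
```

```text
time: 12.75
tool_pos: [0.5576, -0.2397, 0.2882]
tool_rot: [3.141, -0.0, -0.262]
contact_force: [-1.6, 0.8, 3.2]
opening: 0.0279
grip_force: 40.0
t 12.75 d [-0.7 -0.5  0.2] turn -0.0 pos [ 557.6 -239.7  288.2] rot [ 3.141 -0.    -0.262] F [-1.63  0.77  3.18] open 0.0279 grip 40.0
```

Seated on the bar (force went from −2 to +3 N). Releasing and backing off.

```bash
python3 -m crank '[[-0.2,0,0,0,0],[-0.1,0,0,0,0],[0.1,0,0,0,0],[0.3,0,0,0,0],[0.5,0,0,0,0],[0.7,0,0,0,0],[0.7,0,0,0,0],[0.7,0,0,0,0],[0.7,0,0,0,0]]'; python3 -m crank '[[0.7,0,0,-10,0],[0.7,0,0,-30,0],[0.7,0,0,-60,0],[0.7,0,0,-100,0],[0.7,0,0,-130,0],[0.7,0,0,-160,0],[0.7,-40,0,-160,0],[0.7,-80,0,-160,0],[0.7,-120,0,-160,0],[0.7,-150,0,-160,0],[0.7,-150,0,-160,0],[0.7,-150,0,-160,0]]'
python3 - <<'E'
from meas import *
for n in("top","scene"):
    im,d,K,R,t=cam(n);P=cloud(d,K,R,t)
    hsv=cv2.cvtColor(im,cv2.COLOR_RGB2HSV);H,S,V=[hsv[...,i].astype(int) for i in range(3)]
    X,Y,Z=[P[...,i] for i in range(3)];L=(abs(X-.557)<.17)&(abs(Y+.239)<.13)
    m=L&(H>100)&(H<125)&(S>110)&(Z>.095)&(Z<.112)
    if m.sum()>20: rect(P[m][:,:2],n+" plate z%.4f"%np.median(Z[m]))
    m=L&(Z>.145)&(Z<.16)
    if m.sum()>20: rect(P[m][:,:2],n+" handle z%.4f"%np.median(Z[m]))
    cv2.imwrite(f"pics/{n}3.png",im[...,::-1])
E
```

```text
time: 13.5
tool_pos: [0.5576, -0.2397, 0.2878]
tool_rot: [3.142, -0.0, -0.262]
contact_force: [-0.4, 0.2, 1.2]
opening: 0.0776
grip_force: 0.0
time: 14.5
tool_pos: [0.4116, -0.2004, 0.4493]
tool_rot: [3.141, -0.002, -0.263]
contact_force: [0.9, -0.5, 0.2]
opening: 0.0775
grip_force: 0.0
top plate z0.1027 295 c [ 556.8 -238.5] size [88.5 56.4] long-axis deg -15.2
top handle z0.1519 129 c [ 556.1 -240.2] size [39.4 28.2] long-axis deg -14.35
scene plate z0.1028 103 c [ 558.4 -239.2] size [86.4 55.5] long-axis deg -12.99
scene handle z0.1526 105 c [ 556.4 -239.6] size [42.8 28.8] long-axis deg -17.06
```

View pics/scene3.png

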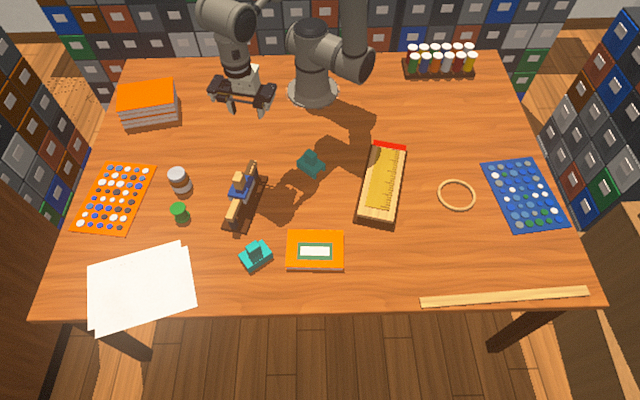

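The block sits level astride the middle of the rail at (243,190), with its plate top at 102 mm. The bystanders have not moved and the arm is clear.

```bash
python3 -c "
from cell import ticket
print(ticket.hand_in())"
```

```text
the job is handed in; nothing more can be done
None
```

I pressed the rule from the red end to the plain end in one pass at about 8 to 9 N by the wrist force. I then parked the block level astride the middle of the rail and handed the job in at about 14.6 s; no verdict came back.

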